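# Take the steel coffee filter apart onto the tray

### The job

Take the small steel coffee filter with the black knob (not the brass one) apart for washing: first lift off its lid and set it, knob up, in the blue tray, and only then lift the brewing cup out of the tumbler and stand it upright beside the lid in the tray. Leave the tumbler standing where it is.

Things in the scene. Friction and masses are not known exactly. Their poses are not given: they have to be found in the camera images.
- lid_center (a point): Lid of the steel filter, 35 mm tall, 40 g: disc 57 mm across, 4 mm thick; black upright knob 18 mm across, 26 mm tall on top; plug 38 mm across, 5 mm deep below, loose in the cup's mouth. Point: on the axis, half-way up, 17.5 mm above the plug's underside, 8.5 mm above the disc's top face, 17.5 mm below the knob's top. z up; round, yaw means nothing. Starts on the brewing cup, knob top 151 mm above the desk.
- brewcup_center (a point): Brewing cup of the steel filter, 70 mm tall, 100 g: open steel cylinder 52 mm across on a flat foot 39 mm across, 14 mm tall. Point: on the axis, half-way up, 35 mm above the underside; z up, yaw means nothing. Starts with the foot loose (3 mm play) in the tumbler's mouth, the shoulder on its rim: the cylinder stands free from 21 mm below to 35 mm above the point. Lifts straight out, stands on its foot.
- tumbler_center (a point): Tumbler of the steel filter, loose, open steel cylinder 53 mm across, 65 mm tall, 250 g, lowest of the stack. Point: on the axis, half-way up, 32.5 mm above the desk; z up. Two filters of one shape and size stand left and right of the tray: this one, steel with black knob, and one all brass, which is not to be used.
- tray_floor (a point): Blue plastic tray fixed on the desk, 160 mm (x) by 260 mm (y) outside, rim 12 mm tall above the desk and 5 mm thick, inside 150 by 250 mm, empty. Point: centre of its inner floor, 5 mm above the desk; x along the short side, y along the long side, z up. A white mug and a wooden spinning top stand beyond it.
Not all that is in view belongs to the job. What is shaped like the part that bears tumbler_center but pink or red is not meant.

How it is judged:
By the outcome, as a careful person would: the job done as asked, in the order asked, and still so for the second after the job is handed in, with the robot touching nothing.
It also fails if it takes over 56 s, if anything falls off the work surface, if the arm or the gripper's body presses on something with over 40 N, if the wrist force passes 120 N, or if a joint passes its speed limit or range.

### The arm

A 6-joint arm with a two-finger parallel gripper is mounted at the origin on the work surface. World frame = base frame: x ahead of the robot, y to its left, z up, the work surface at z = 0. Lengths are in m, angles in rad, forces in N, time in s.
With the tool pointing down it reaches from about 0.325 to 0.85 m from the base axis. Payload 4.4 kg.
Tool frame: the origin (TCP) lies between the finger pads; the fingertips stand 8 mm ahead of it and the grasp point (between the pads) lies 11 mm behind it; x points along the fingers, z is the direction in which the jaws open and shut, and the axes are right-handed (so a half turn about x gives the same grasp; the last joint's range is limited). The gripper opens to 94 mm and grips with 3 to 60 N. Pads are 16 mm wide; open, the fingers measure 119 mm over their backs; the gripper's body (75 mm by 177 mm) begins 78 mm behind the grasp point.
Start: joints at [0.98, 0.207, 1.542, -0, 1.393, -0.15], TCP at [0.245, 0.52, 0.213] pointing down, gripper open.
Joint ranges: [-2.73, 2.73], [-0.86, 2.22], [0.23, 2.46], [-1.11, 4.25], [0.08, 2.63], [-2.82, 2.82]. Speed limits (rad/s): [2.79, 2.79, 3.14, 3.14, 3.14, 3.14].

### API

Orientations are given as a 3x3 rotation matrix whose columns are the frame's x, y, z axes.
In Python, from rig import robot, eyes, order gives the robot as it stands. The module is installed in compiled form; this text tells all that it offers.
- The arm moves only by the tool arm_command, never from a script. Its argument "commands" is text: rows parted by semicolons, each of 5 numbers parted by spaces: the gripper's target within -1 to 1 (shut at 1, half-way at 0, fully open at -1), then the shift along the tool's x, y, z in cm, then the turn about the tool's x in rad. In form: claw tx ty tz turn; .... A call has 1 to 8 rows; each row is the pose to reach, as a shift and turn from the pose commanded when the call began, along the tool's axes at that moment; what a row does not reach only later rows make up. A row lasts 1/10 s, in which the tool goes at most 50 mm and 8.59 degrees, less where a joint would pass 70% of its speed; a pose out of reach is approached as far as the arm can. A call with a gripper value outside its range is refused whole. The fingers move at their own pace and stop on an object; "grip_force" is the grip in N (left out, the last holds). Time passes only in rows, so rows that repeat a pose let the fingers close. It gives the time, the measured TCP pose, the force and the opening at its end, in the units of the state.
- robot.observe(): the state, without advancing time (a new reading comes with each control period).
- eyes.grab_frame(name): name is "scene" or "top" or "wrist"; returns a dict with "img" (420x560x3 uint8, red, green, blue), "mtx" (3x3 intrinsics, pixels), "distortion" ([k1, k2, p1, p2, k3] as OpenCV has them; the pictures are not rectified), "R" (3x3) and "t" (3): a world point X has camera coordinates R X + t; the wrist camera has in their place "hand_eye" (4x4, takes a point from camera to tool coordinates, whose origin is the TCP and whose axes are the tool frame's). Camera axes: x right, y down, z forward; pixel columns grow to the right and rows downward; lengths in m; the calibration is good to about 2 mm. A picture is of the moment at which its call begins: read the wrist's pose just before it. There is no depth.
- order.hand_in(): hands the job in, once; it reports no verdict.
The state is a dict: "clock": time; "joint_pos": joint angles; "dq": joint speeds; "tau": joint torques, N m; "tool_pos": TCP position; "tool_rot": TCP orientation; "ft_force": force on the tool from outside, world axes, zero at the start; "ft_torque": the same for the moment, N m; "gripper_width": opening from 0.0 (shut) to 1.0 (fully open).
Only numpy, scipy, OpenCV 4.12 (cv2) and the standard library are available. Lean on these libraries where they do the work, as an engineer would, in place of code of your own. Each camera call takes 0.05 s, during which the arm holds its last target. There are 200 camera calls.

## Working session

There is one attempt and no reset: what is moved stays moved. The work goes in short steps, Python scripts to look and compute and a tool call to move; the robot and the scene stay as the last step left them, time stands still between calls to the robot, and variables do not carry over. Pictures are saved under pics/ and viewed, about 8 in all and at most 12, crops included, and the job is handed in when it is done.

Besides the shell and the picture viewer there is one more tool, called after "Call:" as name(argument=value, ...), one argument or row to a line, values as JSON. arm_command: Moves the arm, as the interface text tells. Its arguments: {"type":"object","properties":{"commands":{"type":"string"},"grip_force":{"type":"number"}},"required":["commands"]}

```bash
mkdir -p pics; cat > h.py <<'E'
import numpy as np, cv2
from rig import robot, eyes, order
def ray(f,uv):
    p=cv2.undistortPoints(np.array([[uv]],float),f["mtx"],np.array(f["distortion"]))[0,0]
    R=np.array(f["R"]);t=np.array(f["t"]);c=-R.T@t
    return c,R.T@np.array([p[0],p[1],1.])
def onz(f,uv,z):
    c,d=ray(f,uv);return c+d*(z-c[2])/d[2]
def tri(rays):
    A=np.zeros((3,3));b=np.zeros(3)
    for c,d in rays:
        d=d/np.linalg.norm(d);P=np.eye(3)-np.outer(d,d);A+=P;b+=P@c
    return np.linalg.solve(A,b)
def grab(n,save=None):
    f=eyes.grab_frame(n);f["mtx"]=np.array(f["mtx"],float)
    if save: cv2.imwrite(f"pics/{save}.png",cv2.cvtColor(f["img"],cv2.COLOR_RGB2BGR))
    return f
E
python3 - <<'E'
from h import *
import pickle
o=robot.observe();print(o)
d={}
for n in("scene","top"):
    d[n]=grab(n,n+"0");print(n,-np.array(d[n]["R"]).T@np.array(d[n]["t"]))
pickle.dump(d,open("f0.pkl","wb"))
E
```

```text
{'clock': 0.0, 'joint_pos': array([ 9.79539864e-01,  2.07394715e-01,  1.54294382e+00, -9.00524151e-06,
        1.39347628e+00, -1.50483552e-01]), 'dq': array([ 0.00101025,  0.00075634,  0.0001688 ,  0.00110992, -0.00212561,
       -0.00091725]), 'tau': array([ 1.16552001e-04, -3.70872974e+01, -2.81412649e+01,  6.98703853e-02,
        3.62656522e-02, -1.80866477e-04]), 'tool_pos': array([0.24488134, 0.51938493, 0.21230995]), 'tool_rot': array([[-1.23128527e-03, -9.04422662e-01,  4.26635831e-01],
       [-1.84987255e-03,  4.26637485e-01,  9.04420828e-01],
       [-9.99997531e-01,  3.24378130e-04, -2.19837911e-03]]), 'ft_force': array([-0.79629967, -0.27189587, -0.07212058]), 'ft_torque': array([ 0.01297708, -0.02180016,  0.02958713]), 'gripper_width': 1.0027301891742797}
scene [ 1.31312884 -0.29911543  0.786725  ]
top [ 0.336898   -0.07188286  1.20744098]
```

View pics/scene0.png

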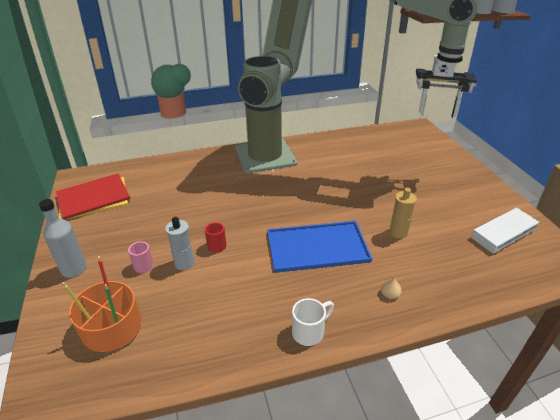

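View pics/top0.png

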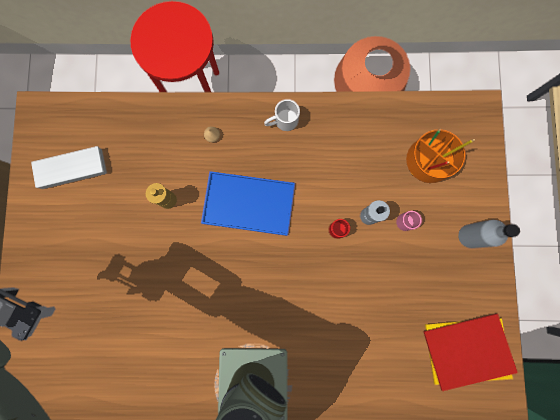

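The steel filter is at scene (180,243) and top (377,211), right of the tray. The red cup (215,238) and pink cup (140,257) stand near it. The brass filter is at scene (402,213).

```bash
python3 - <<'E'
from h import *
import pickle
d=pickle.load(open("f0.pkl","rb"))
s,t=d["scene"],d["top"]
def blob(f,box,fn):
    u0,v0,u1,v1=box
    im=f["img"][v0:v1,u0:u1].astype(int);m=fn(im).astype(np.uint8)
    n,l,st,c=cv2.connectedComponentsWithStats(m)
    k=1+np.argmax(st[1:,4]);return c[k]+[u0,v0],st[k]+[u0,v0,0,0,0]
dark=lambda i:i.max(2)<50
cs=blob(s,(165,212,190,232),dark);ct=blob(t,(362,198,395,225),dark)
print("knob",cs,ct)
print("knob tri",tri([ray(s,cs[0]),ray(t,ct[0])]), "scene@.138",onz(s,cs[0],.138),"top@.151",onz(t,ct[0],.149))
blue=lambda i:(i[...,2]>120)&(i[...,0]<80)&(i[...,2]-i[...,1]>40)
for n,f,z in(("scene",s,.010),("top",t,.010)):
    m=blue(f["img"].astype(int)).astype(np.uint8)
    m[:, :190]=0; m[:150]=0; m[300:]=0
    if n=="scene": m[:200]=0
    cn=max(cv2.findContours(m,0,2)[0],key=cv2.contourArea)
    q=cv2.approxPolyDP(cn,8,True)[:,0];print(n,q.tolist())
    P=np.array([onz(f,p,z)[:2] for p in q.astype(float)]);print(P.round(4),P.mean(0),cv2.minAreaRect(P.astype(np.float32)))
red=lambda i:(i[...,0]>120)&(i[...,1]<60)
c=blob(t,(325,215,355,240),red);print("red",onz(t,c[0],.05))
pk=lambda i:(i[...,0]>150)&(i[...,1]<150)&(i[...,2]>110)
c=blob(t,(395,205,425,235),pk);print("pink",onz(t,c[0],.05))
a=np.hstack([cv2.resize(s["img"][205:285,120:240],None,fx=4,fy=4)[:300],cv2.resize(t["img"][190:250,330:430],None,fx=3.2,fy=5)])
cv2.imwrite("pics/z.png",a[...,::-1])
E
```

```text
knob (array([175.18965517, 222.70689655]), array([172, 218,   7,  11,  58])) (array([380.05714286, 209.68571429]), array([377, 207,   7,   7,  35]))
knob tri [ 0.4787173  -0.33966135  0.13609622] scene@.138 [ 0.48113038 -0.33960976  0.138     ] top@.151 [ 0.47701582 -0.3363668   0.149     ]
scene [[371, 258], [354, 221], [268, 230], [276, 271]]
[[ 0.6105  0.1376]
 [ 0.4554  0.1561]
 [ 0.4243 -0.0946]
 [ 0.5857 -0.1148]] [0.51895282 0.02108228] ((0.520577609539032, 0.021046891808509827), (0.25353533029556274, 0.1626686453819275), 82.93340301513672)
top [[210, 172], [202, 223], [287, 234], [294, 183]]
[[ 0.6087  0.137 ]
 [ 0.4535  0.1567]
 [ 0.4219 -0.0963]
 [ 0.5754 -0.1172]] [0.51487428 0.02005502] ((0.5144851803779602, 0.020050644874572754), (0.25633496046066284, 0.1564238965511322), 82.5362319946289)
red [ 0.43620274 -0.24411563  0.05      ]
pink [ 0.45862012 -0.44421264  0.05      ]
```

View pics/z.png

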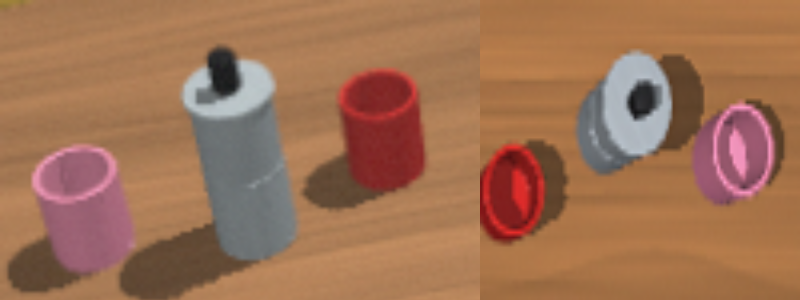

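The lid knob is at about (0.478, -0.338). The zoomed crop shows the stack upright, with a black knob. The tray centre is about (0.516, 0.020) with its long axis at +7° from y. I'll move to hover with the jaws along the tray's x.

Call:
arm_command(
  commands="-1 -2 -57.7 -67.5 1.26;-1 -2 -57.7 -67.5 1.26;-1 -2 -57.7 -67.5 1.26;-1 -2 -57.7 -67.5 1.26;-1 -2 -57.7 -67.5 1.26;-1 -2 -57.7 -67.5 1.26;-1 -2 -57.7 -67.5 1.26;-1 -2 -57.7 -67.5 1.26",
  grip_force=15,
)

```text
clock: 0.9
tool_pos: [0.3504, 0.1324, 0.2223]
tool_rot: [[0.0, 0.075, 0.997], [0.0, 0.997, -0.075], [-1.0, 0.0, 0.0]]
ft_force: [1.4, -0.1, -0.2]
gripper_width: 1.001
```

```bash
cat >> h.py <<'E'
def go(p,jawdeg=None,o=None):
    o=o or robot.observe();R=np.array(o["tool_rot"]);d=R.T@(np.array(p)-o["tool_pos"])*100
    z=R[:,2];a=np.degrees(np.arctan2(z[1],z[0]))
    print("pos",o["tool_pos"].round(4),"jaw",a.round(1),"x",R[:,0].round(3),"shift",d.round(2),"turn",None if jawdeg is None else round(np.radians(a-jawdeg),3),"w",round(o["gripper_width"],3),"t",round(o["clock"],2),"F",o["ft_force"].round(1))
E
python3 -c "
from h import *
go([.478,-.338,.235],-7)"
```

```text
pos [0.3504 0.1324 0.2223] jaw -4.3 x [ 0.  0. -1.] shift [ -1.27 -45.95  16.28] turn 0.047 w 1.001 t 0.9 F [ 1.4 -0.1 -0.2]
```

Call:
arm_command(
  commands="-1 -1.3 -45.95 16.3 0.05;-1 -1.3 -45.95 16.3 0.05;-1 -1.3 -45.95 16.3 0.05;-1 -1.3 -45.95 16.3 0.05;-1 -1.3 -45.95 16.3 0.05;-1 -1.3 -45.95 16.3 0.05;-1 -1.3 -45.95 16.3 0.05;-1 -1.3 -45.95 16.3 0.05",
)

```text
clock: 1.7
tool_pos: [0.4575, -0.253, 0.2326]
tool_rot: [[-0.001, 0.12, 0.993], [0.001, 0.993, -0.12], [-1.0, 0.001, -0.001]]
ft_force: [0.6, -0.8, 0.3]
gripper_width: 0.996
```

Call:
arm_command(
  commands="-1 0 -8 3 0;-1 0 -8 3 0;-1 0 -8 3 0",
)

```text
clock: 2.0
tool_pos: [0.4777, -0.3382, 0.2318]
tool_rot: [[-0.001, 0.124, 0.992], [-0.0, 0.992, -0.124], [-1.0, -0.001, -0.001]]
ft_force: [-0.2, -0.0, 0.1]
gripper_width: 1.001
```

```bash
python3 - <<'E'
from h import *
go([.478,-.338,.235],-7)
o=robot.observe();f=grab("wrist","w1");print(np.array(f["hand_eye"]).round(3),f["mtx"])
E
```

```text
pos [ 0.4777 -0.3382  0.2318] jaw -7.1 x [-0.001 -0.    -1.   ] shift [-0.32  0.02  0.03] turn -0.002 w 1.001 t 2.0 F [-0.2 -0.   0.1]
[[-0.001 -0.275  0.961 -0.172]
 [-0.001 -0.961 -0.275  0.079]
 [ 1.    -0.001  0.001  0.   ]
 [ 0.     0.     0.     1.   ]] [[354.50200751   0.         277.37593681]
 [  0.         354.50200751 207.98803357]
 [  0.           0.           1.        ]]
```

View pics/w1.png

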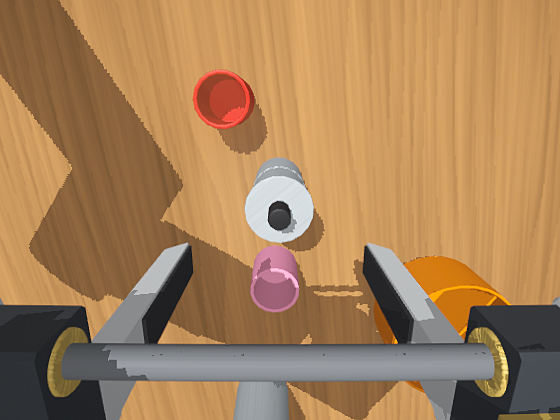

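The wrist view shows the lid disc around (279,209) and the knob around (279,213), centred between the jaws. Next I'll measure them precisely.

```bash
cat >> h.py <<'E'
def wposed(o,f):
    H=np.array(f["hand_eye"]);R=np.array(o["tool_rot"])@H[:3,:3];c=np.array(o["tool_rot"])@H[:3,3]+o["tool_pos"]
    f["R"]=R.T;f["t"]=-R.T@c;return f
E
python3 - <<'E'
from h import *
o=robot.observe();f=wposed(o,grab("wrist"))
im=f["img"][170:250,235:325].astype(int)
lid=((im.min(2)>150)&(np.ptp(im,axis=2)<35)).astype(np.uint8)
cn=max(cv2.findContours(lid,0,1)[0],key=cv2.contourArea)
e=cv2.fitEllipse(cv2.convexHull(cn));u=np.array(e[0])+[235,170]
print("disc",u,e,onz(f,u,.125))
dk=(im.max(2)<90).astype(np.uint8);dk[:, :25]=0;dk[:,60:]=0
n,l,st,c=cv2.connectedComponentsWithStats(dk);k=1+np.argmax(st[1:,4]);print(st[k]+[235,170,0,0,0])
u=c[k]+[235,170];print("knob",u,onz(f,u,.14),onz(f,u,.151))
E
```

```text
disc [278.97878265 206.55279541] ((43.978782653808594, 36.55279541015625), (69.11476135253906, 78.76493072509766), 168.90208435058594) [ 0.47912572 -0.33516978  0.125     ]
[269 205  23  29 530]
knob [279.90566038 218.84339623] [ 0.47908969 -0.34098074  0.14      ] [ 0.47945004 -0.3374972   0.151     ]
```

Call:
arm_command(
  commands="-1 4 0 0.13 0;-1 7 0 0.13 0;-1 9 0 0.13 0;-1 9.6 0 0.13 0;-1 9.6 0 0.13 0;1 9.6 0 0.13 0;1 9.6 0 0.13 0;1 9.6 0 0.13 0",
  grip_force=15,
)

```text
clock: 2.9
tool_pos: [0.4799, -0.3348, 0.1387]
tool_rot: [[0.002, 0.12, 0.993], [-0.002, 0.993, -0.12], [-1.0, -0.002, 0.002]]
ft_force: [-0.3, -0.8, 0.6]
gripper_width: 0.779
```

Call:
arm_command(
  commands="1 0 0 0 0;1 0 0 0 0;1 0 0 0 0;1 0 0 0 0;1 0 0 0 0;1 0 0 0 0",
)

```text
clock: 3.5
tool_pos: [0.4791, -0.3342, 0.1371]
tool_rot: [[-0.0, 0.12, 0.993], [0.0, 0.993, -0.12], [-1.0, 0.0, -0.0]]
ft_force: [-0.3, 0.2, -0.7]
gripper_width: 0.27
```

Call:
arm_command(
  commands="1 0 0 0 0;1 0 0 0 0;1 0 0 0 0;1 0 0 0 0;1 0 0 0 0",
)

```text
clock: 4.0
tool_pos: [0.4791, -0.3342, 0.1371]
tool_rot: [[-0.0, 0.12, 0.993], [0.0, 0.993, -0.12], [-1.0, 0.0, -0.0]]
ft_force: [0.4, 0.6, 0.6]
gripper_width: 0.188
```

```bash
python3 -c "
from h import *
go([.479,-.338,.136],-7)"
```

```text
pos [ 0.4791 -0.3342  0.1371] jaw -6.9 x [-0.  0. -1.] shift [ 0.11 -0.38  0.03] turn 0.002 w 0.188 t 4.0 F [0.4 0.6 0.6]
```

The knob is held (opening 17.7 mm). Now I lift straight up.

Call:
arm_command(
  commands="1 -0.5 0 0 0;1 -1 0 0 0;1 -2 0 0 0;1 -4 0 0 0;1 -7 0 0 0;1 -7 0 0 0;1 -7 0 0 0",
)

```text
clock: 4.7
tool_pos: [0.4797, -0.3347, 0.2085]
tool_rot: [[0.002, 0.12, 0.993], [-0.002, 0.993, -0.12], [-1.0, -0.002, 0.002]]
ft_force: [-0.1, -0.3, -1.1]
gripper_width: 0.185
```

```bash
python3 - <<'E'
from h import *
go([.522,.069,.207],-7)
f=grab("scene");g=grab("wrist")
cv2.imwrite("pics/l1.png",np.hstack([cv2.resize(f["img"][120:300,90:290],(400,360)),cv2.resize(g["img"],(400,300))[:, :] if 0 else cv2.resize(g["img"],(400,360))])[...,::-1])
E
```

```text
pos [ 0.4797 -0.3347  0.2085] jaw -6.9 x [ 0.002 -0.002 -1.   ] shift [ 0.08 40.59 -0.64] turn 0.002 w 0.185 t 4.7 F [-0.1 -0.3 -1.1]
```

View pics/l1.png

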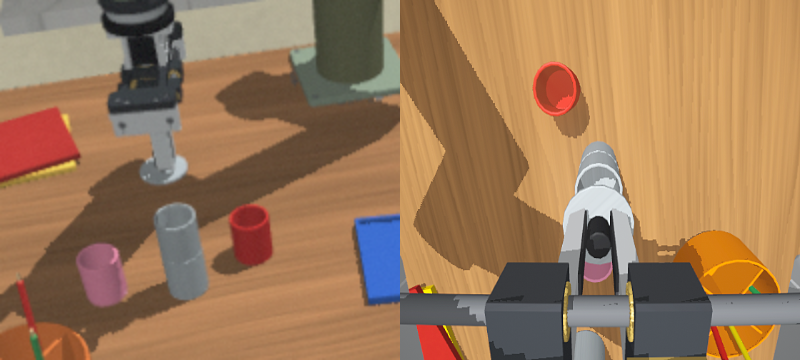

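The lid is held level and the cup still stands in the tumbler (scene half, around (180,255)). Next I carry the lid to the tray.

Call:
arm_command(
  commands="1 0 2 0 0;1 0 6 -0.1 0;1 0 11 -0.2 0;1 0 16 -0.3 0;1 0 21 -0.3 0;1 0 26 -0.4 0;1 0 31 -0.5 0;1 0 35 -0.6 0",
)

```text
clock: 5.6
tool_pos: [0.5134, 0.0181, 0.206]
tool_rot: [[-0.002, 0.118, 0.993], [0.001, 0.993, -0.118], [-1.0, 0.001, -0.002]]
ft_force: [-0.2, -0.4, -0.8]
gripper_width: 0.189
```

Call:
arm_command(
  commands="1 0 3 -0.1 0;1 0 5 -0.1 0;1 0 5.6 -0.1 0;1 0 5.6 -0.1 0;1 0 5.6 -0.1 0",
)

```text
clock: 6.1
tool_pos: [0.5202, 0.0693, 0.2066]
tool_rot: [[-0.001, 0.12, 0.993], [-0.0, 0.993, -0.12], [-1.0, -0.001, -0.001]]
ft_force: [-0.5, -0.5, -0.4]
gripper_width: 0.185
```

```bash
python3 -c "
from h import *
go([.522,.069,.027],-7)"
```

```text
pos [0.5202 0.0693 0.2066] jaw -6.9 x [-0.001 -0.    -1.   ] shift [17.96  0.    0.2 ] turn 0.002 w 0.185 t 6.1 F [-0.5 -0.5 -0.4]
```

Call:
arm_command(
  commands="1 4 0 0.1 0;1 8 0 0.1 0;1 12 0 0.1 0;1 15 0 0.1 0;1 16.5 0 0.1 0;1 17.3 0 0.1 0;1 17.6 0 0.1 0;1 17.6 0 0.1 0",
)

```text
clock: 6.9
tool_pos: [0.5223, 0.069, 0.0316]
tool_rot: [[0.001, 0.121, 0.993], [-0.0, 0.993, -0.121], [-1.0, 0.0, 0.001]]
ft_force: [0.1, 0.5, 0.4]
gripper_width: 0.183
```

Call:
arm_command(
  commands="1 0.1 0 0 0;1 0.2 0 0 0;1 0.3 0 0 0;1 0.3 0 0 0",
)

```text
clock: 7.3
tool_pos: [0.522, 0.0697, 0.0284]
tool_rot: [[0.001, 0.12, 0.993], [-0.0, 0.993, -0.12], [-1.0, 0.0, 0.001]]
ft_force: [0.0, -0.6, -0.1]
gripper_width: 0.187
```

Call:
arm_command(
  commands="1 0.05 0 0 0;1 0.1 0 0 0;1 0.15 0 0 0;1 0.2 0 0 0;1 0.2 0 0 0",
)

```text
clock: 7.8
tool_pos: [0.5218, 0.0696, 0.0261]
tool_rot: [[-0.0, 0.12, 0.993], [-0.0, 0.993, -0.12], [-1.0, -0.0, -0.0]]
ft_force: [0.3, -0.1, -0.5]
gripper_width: 0.188
```

Call:
arm_command(
  commands="1 0.1 0 0 0;1 0.15 0 0 0;1 0.15 0 0 0",
)

```text
clock: 8.1
tool_pos: [0.5218, 0.0696, 0.026]
tool_rot: [[-0.0, 0.12, 0.993], [-0.0, 0.993, -0.12], [-1.0, -0.0, -0.0]]
ft_force: [-4.6, -1.0, 8.6]
gripper_width: 0.187
```

Contact (8.6 N). I back off 1 mm, release gently and rise.

Call:
arm_command(
  commands="1 -0.15 0 0 0;0.4 -0.15 0 0 0;0 -0.15 0 0 0;0 -0.15 0 0 0;0 -0.15 0 0 0;0 -0.15 0 0 0;0 -0.15 0 0 0;0 -0.15 0 0 0",
)

```text
clock: 8.9
tool_pos: [0.5218, 0.0696, 0.0261]
tool_rot: [[-0.0, 0.12, 0.993], [0.0, 0.993, -0.12], [-1.0, 0.0, -0.0]]
ft_force: [-1.2, 0.2, 0.2]
gripper_width: 0.497
```

Call:
arm_command(
  commands="-1 -1 0 0 0;-1 -3 0 0 0;-1 -7 0 0 0;-1 -11 0 0 0;-1 -15 0 0 0;-1 -19 0 0 0;-1 -19 0 0 0;-1 -19 0 0 0",
)

```text
clock: 9.7
tool_pos: [0.5226, 0.0696, 0.2181]
tool_rot: [[0.004, 0.12, 0.993], [-0.0, 0.993, -0.12], [-1.0, 0.0, 0.004]]
ft_force: [0.2, -0.3, 0.1]
gripper_width: 0.999
```

```bash
python3 - <<'E'
from h import *
go([.479,-.337,.216],-7)
f=grab("scene");g=grab("wrist");t=grab("top")
import pickle;pickle.dump((f,t),open("f1.pkl","wb"))
cv2.imwrite("pics/l2.png",np.hstack([cv2.resize(f["img"][180:290,150:390],(480,220)),cv2.resize(t["img"][160:250,190:430],(320,220))])[...,::-1])
E
```

```text
pos [0.5226 0.0696 0.2181] jaw -6.9 x [ 0.004 -0.    -1.   ] shift [  0.2  -40.89   0.54] turn 0.002 w 0.999 t 9.7 F [ 0.2 -0.3  0.1]
```

View pics/l2.png

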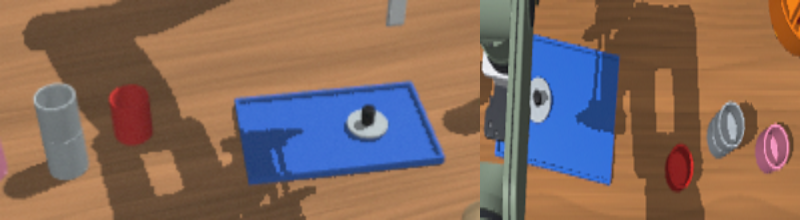

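The lid stands knob up in the tray (crop (368,122)) and the cup and tumbler are undisturbed. Back to the cup.

Call:
arm_command(
  commands="-1 0 -40.9 0.5 0;-1 0 -40.9 0.5 0;-1 0 -40.9 0.5 0;-1 0 -40.9 0.5 0;-1 0 -40.9 0.5 0;-1 0 -40.9 0.5 0;-1 0 -40.9 0.5 0;-1 0 -40.9 0.5 0",
)

```text
clock: 10.65
tool_pos: [0.4773, -0.3292, 0.2139]
tool_rot: [[-0.003, 0.12, 0.993], [0.003, 0.993, -0.12], [-1.0, 0.002, -0.003]]
ft_force: [0.3, -0.2, 1.0]
gripper_width: 1.001
```

Call:
arm_command(
  commands="-1 0 -1.2 0 0;-1 0 -1.2 0 0;-1 0 -1.2 0 0",
)

```text
clock: 10.95
tool_pos: [0.4769, -0.3384, 0.2146]
tool_rot: [[-0.002, 0.12, 0.993], [0.003, 0.993, -0.12], [-1.0, 0.003, -0.002]]
ft_force: [0.2, 0.4, -0.4]
gripper_width: 1.004
```

```bash
python3 - <<'E'
from h import *
go([.479,-.337,.083],-7)
o=robot.observe();f=wposed(o,grab("wrist"))
c=np.array(f["R"])@np.array([.479,-.337,.121])+f["t"];u=f["mtx"]@c;u=(u/u[2])[:2];print(u)
x,y=u.astype(int);im=f["img"][y-60:y+60,x-60:x+60]
a=cv2.resize(im,None,fx=4,fy=4,interpolation=0);cv2.imwrite("pics/c1.png",a[...,::-1]);print(x-60,y-60)
E
```

```text
pos [ 0.4769 -0.3384  0.2146] jaw -6.9 x [-0.002  0.003 -1.   ] shift [13.16  0.13  0.22] turn 0.002 w 1.004 t 10.95 F [ 0.2  0.4 -0.4]
[279.36869599 209.94517292]
219 149
```

View pics/c1.png

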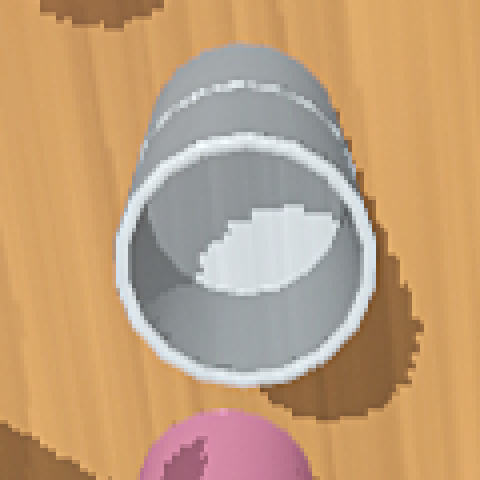

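The rim centre is at crop (246,259), i.e. pixel (280.6,213.8), so the cup axis is at about (0.480, -0.340). I descend most of the way and check.

Call:
arm_command(
  commands="-1 3 -0.2 0.3 0;-1 5.5 -0.2 0.3 0;-1 6.5 -0.2 0.3 0;-1 6.5 -0.2 0.3 0;-1 6.5 -0.2 0.3 0",
)

```text
clock: 11.5
tool_pos: [0.4808, -0.3418, 0.1521]
tool_rot: [[0.001, 0.118, 0.993], [-0.001, 0.993, -0.118], [-1.0, -0.001, 0.001]]
ft_force: [0.2, 0.1, 0.7]
gripper_width: 1.0
```

```bash
python3 -c "
from h import *
go([.480,-.340,.084],-7)"
```

```text
pos [ 0.4808 -0.3418  0.1521] jaw -6.8 x [ 0.001 -0.001 -1.   ] shift [ 6.81  0.17 -0.11] turn 0.003 w 1.0 t 11.5 F [0.2 0.1 0.7]
```

Call:
arm_command(
  commands="-1 3 0.2 -0.1 0;-1 5.5 0.2 -0.1 0;-1 6.5 0.2 -0.1 0;-1 6.8 0.2 -0.1 0;-1 6.8 0.2 -0.1 0;0.1 6.8 0.2 -0.1 0;0.1 6.8 0.2 -0.1 0;1 6.8 0.2 -0.1 0",
  grip_force=15,
)

```text
clock: 12.3
tool_pos: [0.4799, -0.3408, 0.0842]
tool_rot: [[0.001, 0.12, 0.993], [-0.001, 0.993, -0.12], [-1.0, -0.001, 0.002]]
ft_force: [0.4, 0.3, 0.1]
gripper_width: 0.784
```

Call:
arm_command(
  commands="1 0 0 0 0;1 0 0 0 0;1 0 0 0 0;1 0 0 0 0;1 0 0 0 0;1 0 0 0 0",
)

```text
clock: 12.9
tool_pos: [0.4793, -0.3402, 0.0832]
tool_rot: [[-0.0, 0.12, 0.993], [-0.0, 0.993, -0.12], [-1.0, -0.0, -0.0]]
ft_force: [-1.5, 0.6, 2.2]
gripper_width: 0.549
```

Gripped (51.6 mm). I lift slowly and straight up.

Call:
arm_command(
  commands="1 0 0 0 0;1 -0.3 0 0 0;1 -0.6 0 0 0;1 -1 0 0 0;1 -1.5 0 0 0;1 -2 0 0 0;1 -2.5 0 0 0;1 -2.5 0 0 0",
)

```text
clock: 13.7
tool_pos: [0.4799, -0.3408, 0.1094]
tool_rot: [[0.002, 0.12, 0.993], [-0.001, 0.993, -0.12], [-1.0, -0.001, 0.002]]
ft_force: [-0.2, -0.8, -0.9]
gripper_width: 0.549
```

Call:
arm_command(
  commands="1 -1 0 0 0;1 -3 0 0 0;1 -5 0 0 0;1 -7 0 0 0;1 -9 0 0 0;1 -9.5 0 0 0;1 -9.5 0 0 0",
)

```text
clock: 14.4
tool_pos: [0.4798, -0.3407, 0.2044]
tool_rot: [[0.002, 0.12, 0.993], [-0.002, 0.993, -0.12], [-1.0, -0.002, 0.002]]
ft_force: [-1.1, 0.2, -0.8]
gripper_width: 0.548
```

```bash
python3 - <<'E'
from h import *
go([.511,-.024,.203],-7)
f=grab("scene")
cv2.imwrite("pics/l3.png",cv2.resize(f["img"][120:300,90:290],(600,540))[...,::-1])
E
```

```text
pos [ 0.4798 -0.3407  0.2044] jaw -6.9 x [ 0.002 -0.002 -1.   ] shift [ 0.09 31.82 -0.7 ] turn 0.002 w 0.548 t 14.4 F [-1.1  0.2 -0.8]
```

View pics/l3.png

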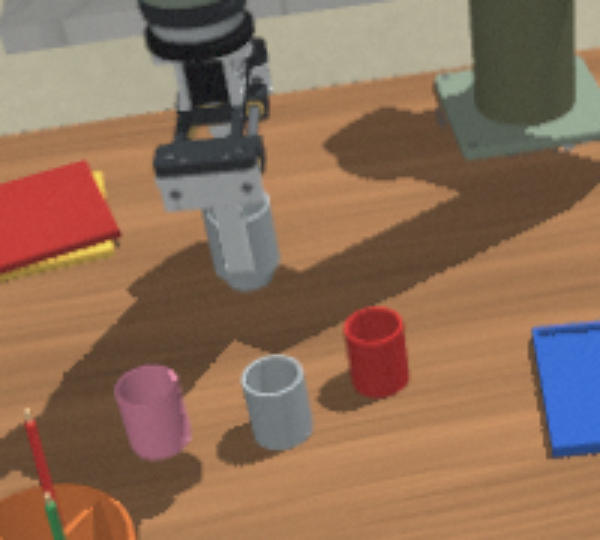

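The cup is out and upright at crop (240,240), and the tumbler stands in place at (278,400). Now I carry the cup to the tray.

Call:
arm_command(
  commands="1 0 2 0 0;1 0 6 -0.1 0;1 0 11 -0.2 0;1 0 16 -0.3 0;1 0 21 -0.4 0;1 0 26 -0.5 0;1 0 30 -0.6 0;1 0 31.8 -0.7 0",
)

```text
clock: 15.25
tool_pos: [0.5086, -0.0188, 0.2016]
tool_rot: [[-0.003, 0.116, 0.993], [0.002, 0.993, -0.116], [-1.0, 0.002, -0.003]]
ft_force: [0.0, -1.1, -1.0]
gripper_width: 0.548
```

Call:
arm_command(
  commands="1 0 0 0 0;1 0 0 0 0;1 0 0 0 0",
)

```text
clock: 15.55
tool_pos: [0.5099, -0.0241, 0.2025]
tool_rot: [[-0.001, 0.12, 0.993], [-0.0, 0.993, -0.12], [-1.0, -0.0, -0.001]]
ft_force: [0.7, -0.4, -2.2]
gripper_width: 0.547
```

```bash
python3 -c "
from h import *
go([.511,-.024,.037],-7)"
```

```text
pos [ 0.5099 -0.0241  0.2025] jaw -6.9 x [-0.001 -0.    -1.   ] shift [16.55  0.03  0.13] turn 0.001 w 0.547 t 15.55 F [ 0.7 -0.4 -2.2]
```

Call:
arm_command(
  commands="1 3 0 0 0;1 7 0 0 0;1 11 0 0 0;1 14 0 0 0;1 15.5 0 0 0;1 16 0 0 0;1 16.2 0 0 0;1 16.2 0 0 0",
)

```text
clock: 16.35
tool_pos: [0.5113, -0.0244, 0.0419]
tool_rot: [[0.002, 0.121, 0.993], [-0.0, 0.993, -0.121], [-1.0, -0.0, 0.002]]
ft_force: [0.4, 0.3, -1.4]
gripper_width: 0.549
```

Call:
arm_command(
  commands="1 0.1 0 0 0;1 0.2 0 0 0;1 0.25 0 0 0;1 0.25 0 0 0",
)

```text
clock: 16.75
tool_pos: [0.5106, -0.0236, 0.0389]
tool_rot: [[0.001, 0.12, 0.993], [-0.0, 0.993, -0.12], [-1.0, -0.0, 0.001]]
ft_force: [0.3, 0.1, -2.2]
gripper_width: 0.546
```

Call:
arm_command(
  commands="1 0.05 0 0 0;1 0.1 0 0 0;1 0.15 0 0 0;1 0.15 0 0 0",
)

```text
clock: 17.15
tool_pos: [0.5104, -0.0236, 0.0372]
tool_rot: [[-0.0, 0.12, 0.993], [0.0, 0.993, -0.12], [-1.0, 0.0, -0.0]]
ft_force: [-0.9, -0.4, -0.4]
gripper_width: 0.551
```

Call:
arm_command(
  commands="1 0.05 0 0 0;1 0.1 0 0 0;1 0.1 0 0 0",
)

```text
clock: 17.45
tool_pos: [0.5105, -0.0236, 0.0372]
tool_rot: [[-0.0, 0.12, 0.993], [-0.0, 0.993, -0.12], [-1.0, -0.0, -0.0]]
ft_force: [-3.4, 0.4, 7.8]
gripper_width: 0.55
```

Contact (7.8 N). I ease off and release.

Call:
arm_command(
  commands="1 -0.1 0 0 0;-0.3 -0.1 0 0 0;-0.6 -0.1 0 0 0;-0.6 -0.1 0 0 0;-0.6 -0.1 0 0 0;-0.6 -0.1 0 0 0;-0.7 -0.1 0 0 0;-0.7 -0.1 0 0 0",
)

```text
clock: 18.25
tool_pos: [0.5104, -0.0237, 0.0371]
tool_rot: [[-0.0, 0.12, 0.993], [0.0, 0.993, -0.12], [-1.0, 0.0, -0.0]]
ft_force: [0.1, -0.1, -0.1]
gripper_width: 0.851
```

Call:
arm_command(
  commands="-0.7 -1 0 0 0;-0.7 -3 0 0 0;-0.7 -7 0 0 0;-0.7 -11 0 0 0;-0.7 -15 0 0 0;-0.7 -18 0 0 0;-0.7 -18 0 0 0;-0.7 -18 0 0 0",
)

```text
clock: 19.05
tool_pos: [0.5107, -0.0237, 0.2179]
tool_rot: [[0.002, 0.12, 0.993], [-0.0, 0.993, -0.12], [-1.0, -0.0, 0.002]]
ft_force: [-0.4, -0.4, -0.1]
gripper_width: 0.85
```

```bash
python3 - <<'E'
from h import *
go([.511,-.024,.2],-7)
f=grab("scene");w=grab("wrist")
cv2.imwrite("pics/l4.png",np.hstack([cv2.resize(f["img"][170:300,120:440],(480,360))[:, :],cv2.resize(w["img"],(320,360))])[...,::-1])
E
```

```text
pos [ 0.5107 -0.0237  0.2179] jaw -6.9 x [ 0.002 -0.    -1.   ] shift [ 1.79 -0.02  0.03] turn 0.002 w 0.85 t 19.05 F [-0.4 -0.4 -0.1]
```

View pics/l4.png

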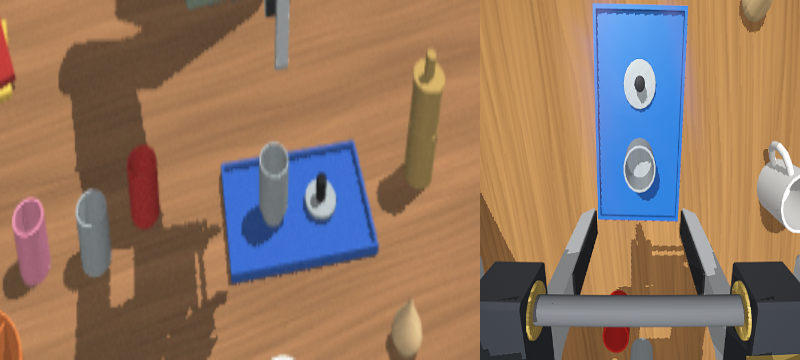

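The cup stands upright at scene crop (273,185), beside the lid (320,198), both in the tray. The tumbler stands at (93,232) and the gripper is clear.

```bash
python3 -c "
from h import *
print(order.hand_in())"
```

```text
the job is handed in; nothing more can be done
None
```

The steel filter is apart and the job is handed in, at about 19 s on the clock (limit 56 s). I lifted the lid off by its knob and set it knob up in the blue tray. Then I lifted the brewing cup straight out and stood it upright beside the lid.

- **Last pictures (scene and wrist):** the lid and cup both stand in the tray about 9 cm apart, the tumbler is still standing at its place, the brass filter and the other things look untouched, and the gripper is empty and well above everything.
- **Forces:** the highest force reading I saw was about 9.7 N, at set-down.
- **Disagreements:** the camera estimates of the lid's position along y differed by up to about 6 mm. The arm also settled about 4 mm off the lid in y, and I gripped there without correcting. Both grips still held.

I did not measure the tumbler's position again after the cup came out; I only judged it from the pictures.

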